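# Probe a board with sprung test tweezers on a vacuum fixture

### The arm

A 6-joint arm with a two-finger parallel gripper is mounted at the origin on the work surface. World frame = base frame: x ahead of the robot, y to its left, z up, the work surface at z = 0. Lengths are in m, angles in rad, forces in N, time in s.
With the tool pointing down it reaches from about 0.275 to 0.75 m from the base axis. Payload 10.2 kg.
Tool frame: the origin (TCP) lies at the very end of the fingers, on their centre line; the grasp point (between the pads) lies arm.grip_depth behind it (arm.grip_depth is the distance from the TCP to the grasp point, in m); z points along the fingers, y is the line along which they close (so a half turn about z gives the same grasp; the last joint's range is limited). The gripper opens to 88 mm and grips with 3 to 60 N. Pads are 18 mm wide; open, the fingers measure 123 mm over their backs; the gripper's body (75 mm by 187 mm) begins 45 mm behind the grasp point.
Start: joints at [0.995, 0.313, 1.498, -0, 1.331, -0.223], TCP at [0.181, 0.493, 0.239] pointing down, gripper open.
Joint ranges: [-2.94, 2.94], [-0.97, 2.17], [0.19, 2.56], [-1.23, 4.37], [0.02, 3.11], [-2.88, 2.88]. Speed limits (rad/s): [2.39, 2.39, 3.01, 3.14, 3.14, 3.14].

### API

Orientations are given as a 3x3 rotation matrix whose columns are the frame's x, y, z axes.
In Python, from cell import arm, optics gives the robot as it stands.
- The arm moves only by the tool step_arm, never from a script. Its argument "series" is a list of rows, each a list of 3 entries, a list of its own where there are three numbers: the shift along the tool's x, y, z in m, then the turn about the tool's z in rad, then the finger opening in m, from 0 to 0.0881. A call has 1 to 8 rows; each row is the pose to reach, as a shift and turn from the pose commanded when the call began, along the tool's axes at that moment; what a row does not reach only later rows make up. A row lasts 1/12 s, in which the tool goes at most 41.7 mm and 7.16 degrees, less where a joint would pass 70% of its speed; a pose out of reach is approached as far as the arm can. A call with a gripper value outside its range is refused whole. The fingers move at their own pace and stop on an object; "force" is the grip in N (left out, the last holds). Time passes only in rows, so rows that repeat a pose let the fingers close. It gives the time, the measured TCP pose, the force, the opening and the grip force at its end, in the units of the state.
- arm.get_state(): the state, without advancing time (a new reading comes with each control period).
- optics.snapshot(name): name is "scene" or "top" or "wrist"; returns the picture (480x640x3 uint8, red, green, blue); there is no depth.
- optics.calibration(name): a dict with "intrinsics" (3x3 intrinsics, pixels), "extrinsics" (4x4, takes a point from camera to world coordinates). Camera axes: x right, y up, looking along -z (the intrinsics and any distortion apply to the point x, -y, -z); pixel columns grow to the right and rows downward; lengths in m; the calibration is good to about 2 mm. A picture is of the moment at which its call begins: read the wrist's pose just before it. calibration takes no time and is no camera call; for the wrist camera it gives the pose at the moment of the call.
- arm.hand_in(): hands the job in; it is judged then, once.
The state is a dict: "time_s": time; "joint_positions": joint angles; "qvel": joint speeds; "joint_torque": joint torques, N m; "tcp_pos": TCP position; "tcp_rot": TCP orientation; "wrist_force": force on the tool from outside, world axes, zero at the start; "wrist_torque": the same for the moment, N m; "finger_gap": finger opening in m; "grip_force": force on a finger pad.
Only numpy, scipy, OpenCV 4.12 (cv2) and the standard library are available. Lean on these libraries where they do the work, as an engineer would, in place of code of your own. Each camera call takes 0.05 s, during which the arm holds its last target. There are 200 camera calls.

### The job

Turn the blue lever of the vacuum fixture's ball valve a quarter turn to fully open, so that the board is held down. Then take the cordless test tweezers out of their charging dock, squeeze them until the gap between the gold tips equals the spacing of the two gold test pads on the board, and rest both tips lightly on the pads, each close to the dark dot in the middle of its pad. Finish while still holding them so, gap steady and both tips touching; the gripper must not press on the board, and everything else stays where it is.

Things in the scene. Friction and masses are not known exactly. Their poses are not given: they have to be found in the camera images.
- fixture: vacuum fixture, fixed aluminium block 180 x 150 mm, black top at 40 mm; origin under its centre on the table, x away from the robot (within 15 degrees), y to its left. Round gauge (31 mm high) on the +y side, out to y = 129 mm. On the -y side, 28 mm up, a pipe with the ball valve and a brass hose tail, out to y = -173 mm; pipe and valve body at most 33 mm thick
- board: green circuit board 130 x 100 x 3 mm on the fixture, axes as the fixture's, upper face 45 mm above the table. Two gold pads 8 x 8 mm, a dark dot in each, in a white printed frame, at x = 10 mm either side of a black resistor (8 x 11 mm, 3 mm high). Parts nearer the robot are 2 mm high; two round capacitors (x = 36, y = +-34 mm) and a green terminal block at the far edge are 11 mm high
- pad_left (a point): middle of the upper face of the left (+y) gold pad, 45 mm above the table
- pad_right (a point): middle of the upper face of the right (-y) gold pad; 20 mm from the other: the tip gap wanted
- valve (a joint): ball valve lever, rad: 0 closed (lever across the pipe, pointing along the fixture's -x), 1.571 fully open (lever along the pipe, pointing along the fixture's -y, away from the block), each at a stop. Turns counter-clockwise from above as it opens; stays where it is left; stiff, about 0.2 N m. Starts within 0.25 of closed
- valve_hinge (a point): on the lever's upright hinge axis, at the height of the lever (65 mm above the table); 45 mm towards +x and 118 mm towards -y of the fixture's centre
- valve_grip (a point): middle of the lever's blue sleeve near its outer part, 62 mm from the hinge and 65 mm above the table; the sleeve is 14 mm wide, 10 mm thick and 62 mm long (23 to 85 mm from the hinge). At this distance nothing lies under the closed lever; when open the brass hose tail (top 37 mm above the table) lies under it
- dock: charging dock, fixed, grey: foot 110 x 62 x 10 mm from x = -67 to 43 mm (nothing of it lies beyond), a block under the tweezers' head with 6 mm high side lips, a cross bar 46 mm wide at x = 25 to 35 mm under the legs. Origin on the table below the tweezers' hinges; x is where the docked tweezers point (away from the robot within 18 degrees)
- tweezers: cordless test tweezers, 195 mm long, 40 to 65 g, lying level in the dock, 50 mm up; lift straight up. Origin between the leg hinges at mid height; x to the tips, y left (squeeze), z up. Black head with display, x = -63 to 7 mm, 30 wide, 20 high. Orange legs, black ribbed finger pads x = 43 to 87 mm, 14 high. Gold tips slope from x = 100 down to x = 130, 33.5 mm below. Balance point x = 18 mm
- tweezers_grip (a point): where to take the tweezers: midway between the finger pads, 60 mm ahead of the body's origin, at mid height of the legs. The pads' outer faces are 42 mm apart here when open, 34 mm (and parallel) when the tips are 20 mm apart
- tip_left (a point): centre of the 3 mm ball end of the left leg's gold tip (x = 130, z = -32 mm in the tweezers' frame); touching when 1.5 mm above the pad
- tip_right (a point): the same for the right leg. The tip gap is the distance between the two ball centres: 36 mm when let go, 20 mm wanted
- leg_left: the left (+y) leg with its gold tip; origin on its hinge, 9 mm left of the tweezers' origin. The legs mirror each other and are sprung open: at tweezers_grip about 5 N on each side starts to close them, 11 N holds the 20 mm gap, 18 N closes the tips; the tips close about 2.1 mm for each mm of squeeze there
- leg_right: the right (-y) leg with its gold tip; origin on its hinge, 9 mm right of the tweezers' origin
- screwdriver: bystander: red-handled screwdriver, 170 mm long, lying between fixture and dock
- dish: bystander: steel dish, 76 mm wide, 30 mm high
- spool: bystander: blue spool, 60 mm wide, 50 mm high
- cleaner: bystander: white bottle with a red cap, 56 mm wide, 130 mm high
- mug: bystander: blue mug, 80 mm wide, 92 mm high
- tape: bystander: roll of yellow tape, 90 mm wide, 19 mm high, lying flat
- bracket: bystander: aluminium angle bracket, 90 x 120 mm, 45 mm high, at the far left
Things that resemble listed ones, but are neither listed nor needed, are in the scene too. Leave any turquoise look-alike of the dock alone.

How it is judged:
By the outcome, as a careful person would: the job done as asked, in the order asked, and still so for the second after the job is handed in, while the arm keeps its last pose, push and grip.
It also fails if it takes over 58 s, if anything falls off the work surface, if the arm or the gripper's body presses on something with over 40 N, if the wrist force passes 120 N, or if a joint passes its speed limit or range.

## Working session

There is one attempt and no reset: what is moved stays moved. The work goes in short steps, Python scripts to look and compute and a tool call to move; the robot and the scene stay as the last step left them, time stands still between calls to the robot, and variables do not carry over. Pictures are saved under pics/ and viewed, at most 10 in all, crops included, and the job is handed in when it is done.

Besides the shell and the picture viewer there is one more tool, called after "Call:" as a command line: name --argument value ..., lists and objects as JSON in quotes. step_arm: Moves the arm, as the interface text tells. Its arguments: {"type":"object","properties":{"series":{"type":"array","items":{"type":"array"}},"force":{"type":"number"}},"required":["series"]}

```bash
ls; mkdir -p pics; python3 - <<'E'
from cell import arm, optics
import cv2, numpy as np
np.set_printoptions(precision=4,suppress=True)
s=arm.get_state(); print(s['tcp_pos'],s['tcp_rot'],s['time_s'],arm.grip_depth,s['finger_gap'])
for n in ('scene','top'):
    im=optics.snapshot(n); cv2.imwrite(f'pics/{n}0.png',im[:,:,::-1]); c=optics.calibration(n); print(n,c)
print(optics.calibration('wrist'))
E
```

```text
pics
[0.1813 0.4924 0.2382] [[-0.9384  0.3455 -0.0007]
 [ 0.3455  0.9384 -0.0011]
 [ 0.0003 -0.0013 -1.    ]] 0.0 0.0187 0.08808025565329193
scene {'intrinsics': array([[617.3108,   0.    , 315.4612],
       [  0.    , 617.3108, 233.5111],
       [  0.    ,   0.    ,   1.    ]]), 'extrinsics': array([[-0.8677, -0.2458,  0.432 ,  1.2228],
       [ 0.4966, -0.4651,  0.7329,  1.1604],
       [ 0.0207,  0.8504,  0.5256,  0.8725],
       [ 0.    ,  0.    ,  0.    ,  1.    ]])}
top {'intrinsics': array([[549.4034,   0.    , 318.7777],
       [  0.    , 549.4034, 234.2984],
       [  0.    ,   0.    ,   1.    ]]), 'extrinsics': array([[-0.0516,  0.9785, -0.1996,  0.2859],
       [-0.9987, -0.0498,  0.0139,  0.0438],
       [ 0.0037,  0.2001,  0.9798,  1.4371],
       [ 0.    ,  0.    ,  0.    ,  1.    ]])}
{'intrinsics': array([[370.2613,   0.    , 319.6834],
       [  0.    , 370.2613, 236.7147],
       [  0.    ,   0.    ,   1.    ]]), 'extrinsics': array([[ 0.3456, -0.888 , -0.3033,  0.1022],
       [ 0.9384,  0.3265,  0.1133,  0.5215],
       [-0.0016, -0.3237,  0.9461,  0.3849],
       [ 0.    ,  0.    ,  0.    ,  1.    ]])}
```

View pics/top0.png

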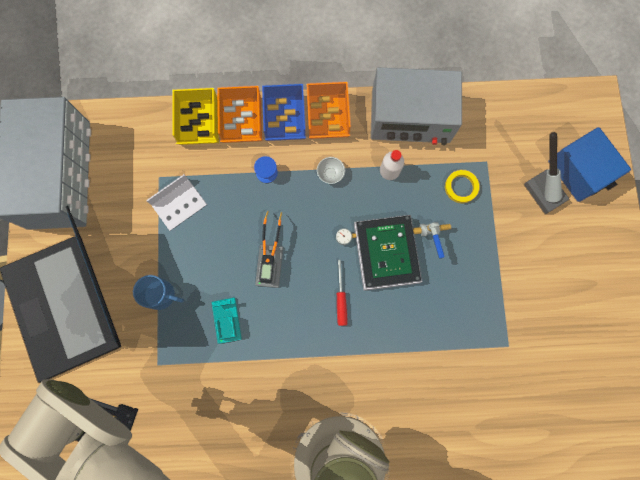

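View pics/scene0.png

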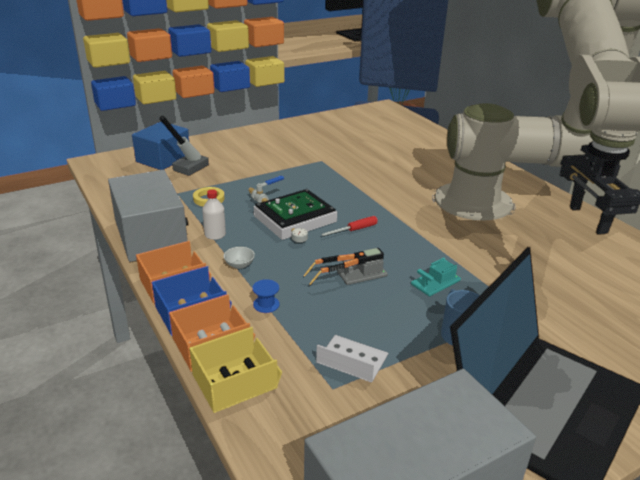

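Candidates: the tweezers in the grey dock (top 268,250) rather than the turquoise look-alike (226,320). The valve lever is the blue bar at (437,245) on the fixture (388,252); other blue things are the spool (265,170) and the tool stand (590,165).

```bash
cat > h.py <<'E'
from cell import arm, optics
import cv2, numpy as np, json
np.set_printoptions(precision=4,suppress=True)
def ray(c,uv):
    K,E=c['intrinsics'],c['extrinsics']
    d=np.linalg.inv(K)@[uv[0],uv[1],1.]; d=E[:3,:3]@(d*[1,-1,-1]); return E[:3,3],d/np.linalg.norm(d)
def onz(c,uv,z):
    o,d=ray(c,uv); return o+d*(z-o[2])/d[2]
def tri(obs):
    A=np.zeros((3,3));b=np.zeros(3);R=[ray(c,p) for c,p in obs]
    for o,d in R: P=np.eye(3)-np.outer(d,d);A+=P;b+=P@o
    x=np.linalg.solve(A,b); return x,[np.linalg.norm(np.cross(x-o,d)) for o,d in R]
def proj(c,X):
    E=c['extrinsics'];p=(E[:3,:3].T@(np.asarray(X)-E[:3,3]))*[1,-1,-1];p=c['intrinsics']@p;return p[:2]/p[2]
def snap(name,fn):
    c=optics.calibration(name);im=optics.snapshot(name)[:,:,::-1].copy();cv2.imwrite('pics/'+fn+'.png',im)
    json.dump({k:np.asarray(v).tolist() for k,v in c.items() if v is not None},open('pics/'+fn+'.json','w'));return im,c
def load(fn):
    return {k:np.array(v) for k,v in json.load(open('pics/'+fn+'.json')).items()}
def st():
    s=arm.get_state();R=s['tcp_rot'];print('t',s['time_s'],'tcp',s['tcp_pos'],'yaw',np.arctan2(R[1,0],R[0,0]),'gap',s['finger_gap'],'F',s['wrist_force'],'grip',s['grip_force']);return s
def shift(s,target): return s['tcp_rot'].T@(np.asarray(target)-s['tcp_pos'])
E
python3 - <<'E'
from h import *
c=optics.calibration('top')
for n,p,z in [('board',(388,252),.045),('lever end',(440,257),.065),('hinge',(432,231),.065),('tw hinge',(269,254),.05),('tipL',(266,213),.02),('tipR',(281,214),.02),('dispback',(267,285),.05),('drv',(342,300),.02),('cap',(393,160),.1),('tape',(462,186),.0)]: print(n,onz(c,p,z))
s=st(); print('shift',shift(s,[.38,-.0,.30]))
E
```

```text
board [ 0.5141 -0.1514  0.045 ]
lever end [ 0.4913 -0.279   0.065 ]
hinge [ 0.5593 -0.265   0.065 ]
tw hinge [0.5236 0.1538 0.05  ]
tipL [0.6393 0.1604 0.02  ]
tipR [0.6346 0.1208 0.02  ]
dispback [0.4445 0.1615 0.05  ]
drv [ 0.3994 -0.0271  0.02  ]
cap [ 0.7422 -0.1747  0.1   ]
tape [ 0.6928 -0.3729  0.    ]
t 0.1 tcp [0.1813 0.4925 0.2382] yaw 2.7887941721560154 gap 0.087815212385177 F [ 0.3736 -0.0321 -0.1572] grip 0.0
shift [-0.3566 -0.3935 -0.0614]
```

Call:
step_arm --series '[[[-0.469,-0.352,-0.062],2.789,0.088],[[-0.469,-0.352,-0.062],2.789,0.088],[[-0.469,-0.352,-0.062],2.789,0.088],[[-0.469,-0.352,-0.062],2.789,0.088],[[-0.469,-0.352,-0.062],2.789,0.088],[[-0.469,-0.352,-0.062],2.789,0.088],[[-0.469,-0.352,-0.062],2.789,0.088],[[-0.469,-0.352,-0.062],2.789,0.088]]'

```text
time_s: 0.77
tcp_pos: [0.3619, 0.2125, 0.274]
tcp_rot: [[-0.21, 0.978, -0.0], [0.978, 0.21, 0.0], [0.0, -0.0, -1.0]]
wrist_force: [0.7, 0.6, 0.1]
finger_gap: 0.0881
grip_force: 0.0
```

```bash
python3 - <<'E'
from h import *
s=st(); print('shift',shift(s,[.50,-.0,.30]),s['joint_positions'])
E
```

```text
t 0.7667 tcp [0.3619 0.2125 0.274 ] yaw 1.7827699137469224 gap 0.08813021625143762 F [0.7345 0.5512 0.1106] grip 0.0
shift [-0.2368  0.0903 -0.0261] [0.25   0.0492 1.7233 0.0001 1.3691 0.038 ]
```

Call:
step_arm --series '[[[-0.237,0.09,-0.026],1.783,0.088],[[-0.237,0.09,-0.026],1.783,0.088],[[-0.237,0.09,-0.026],1.783,0.088],[[-0.237,0.09,-0.026],1.783,0.088],[[-0.237,0.09,-0.026],1.783,0.088],[[-0.237,0.09,-0.026],1.783,0.088],[[-0.237,0.09,-0.026],1.783,0.088],[[-0.237,0.09,-0.026],1.783,0.088]]'

```text
time_s: 1.43
tcp_pos: [0.5014, 0.0002, 0.299]
tcp_rot: [[0.711, 0.703, -0.001], [0.703, -0.711, 0.0], [-0.001, -0.001, -1.0]]
wrist_force: [-0.2, 0.6, 0.3]
finger_gap: 0.0879
grip_force: 0.0
```

```bash
python3 - <<'E'
from h import *
s=st(); print('shift',shift(s,[.50,-.0,.30]),s['joint_positions'])
E
```

```text
t 1.4333 tcp [0.5014 0.0002 0.299 ] yaw 0.7792174536576462 gap 0.08792851976184977 F [-0.1867  0.6252  0.326 ] grip 0.0
shift [-0.0011 -0.0009 -0.001 ] [-0.2337  0.2235  1.4573 -0.0002  1.4621  0.5579]
```

Call:
step_arm --series '[[[0,0,0],0.779,0.088],[[0,0,0],0.779,0.088],[[0,0,0],0.779,0.088],[[0,0,0],0.779,0.088],[[0,0,0],0.779,0.088],[[0,0,0],0.779,0.088],[[0,0,0],0.779,0.088],[[0,0,0],0.779,0.088]]'

```text
time_s: 2.1
tcp_pos: [0.5005, 0.0024, 0.2995]
tcp_rot: [[1.0, 0.009, -0.001], [0.009, -1.0, 0.0], [-0.001, -0.0, -1.0]]
wrist_force: [-0.0, -0.4, -0.1]
finger_gap: 0.0879
grip_force: 0.0
```

```bash
python3 - <<'E'
from h import *
s=st(); im,c=snap('wrist','w1'); print(c['extrinsics'])
E
```

```text
t 2.1 tcp [0.5005 0.0024 0.2995] yaw 0.008778077800384414 gap 0.08790609751601165 F [-0.0167 -0.3621 -0.0942] grip 0.0
[[ 0.0087  0.9458  0.3246  0.5855]
 [-1.      0.0081  0.0032  0.0028]
 [ 0.0003 -0.3246  0.9459  0.4461]
 [ 0.      0.      0.      1.    ]]
```

View pics/w1.png

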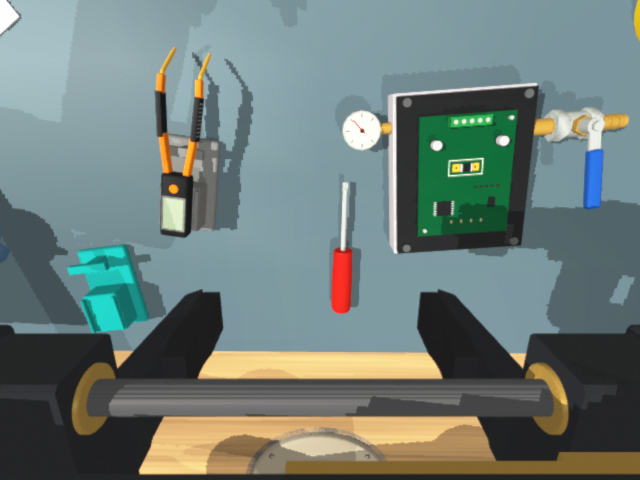

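The wrist view shows the tweezers in the grey dock, with head (176,205) and tips (174,49) and (208,55). The board is around (467,172), its pads at (457,167) and (477,167), the blue lever from (594,125) to (593,205), and the turquoise dock at (108,285). I'll extract precise pixels.

```bash
cat >> h.py <<'E'
def quad(m):
    cs,_=cv2.findContours(m.astype('uint8'),cv2.RETR_EXTERNAL,cv2.CHAIN_APPROX_NONE);k=max(cs,key=cv2.contourArea);h=cv2.convexHull(k)
    return k,cv2.approxPolyDP(h,0.04*cv2.arcLength(h,True),True)[:,0]
def masks(im):
    hsv=cv2.cvtColor(im,cv2.COLOR_BGR2HSV);H,S,V=[hsv[...,i].astype(int) for i in range(3)]
    return dict(green=(H>45)&(H<80)&(S>110),blue=(H>105)&(H<128)&(S>150)&(V>60),orange=(H>5)&(H<18)&(S>180)&(V>120),gold=(H>18)&(H<30)&(S>120)&(V>130))
E
python3 - <<'E'
from h import *
im=cv2.imread('pics/w1.png');c=load('w1');m=masks(im)
g=m['green'].copy(); g[:,:380]=0;g[:,535:]=0
k,q=quad(g);print('board q',q.tolist())
W=np.array([onz(c,p,.045) for p in q]);print(W, W.mean(0),[np.linalg.norm(W[i]-W[i-1]) for i in range(len(W))])
b=m['blue'].copy();b[:,:560]=0
pts=np.array([onz(c,p,.068)[:2] for p in np.argwhere(b)[:,::-1]]);r=cv2.minAreaRect(pts.astype('float32')*1000);print('lever',b.sum(),r,cv2.boxPoints(r))
go=m['gold'].copy();go[:, :440]=0;go[:,500:]=0;go[:150]=0;go[190:]=0
n,l,s,ce=cv2.connectedComponentsWithStats(go.astype('uint8'));print(s[1:].tolist(),ce[1:],[onz(c,p,.045) for p in ce[1:]])
cr=im[30:250,120:250];cr=cv2.resize(cr,None,fx=2.7,fy=2.7,interpolation=cv2.INTER_CUBIC)
cl=cv2.resize(im[80:245,400:635],None,fx=1.9,fy=1.9,interpolation=cv2.INTER_CUBIC)
o=np.zeros((600,800,3),'uint8');o[:cr.shape[0],:cr.shape[1]]=cr;o[:cl.shape[0],352:352+cl.shape[1]]=cl[:,:448];cv2.imwrite('pics/w1c.png',o)
E
```

```text
board q [[516, 109], [506, 229], [418, 236], [419, 117]]
[[ 0.5878 -0.1984  0.045 ]
 [ 0.4589 -0.2104  0.045 ]
 [ 0.4497 -0.1111  0.045 ]
 [ 0.5792 -0.0998  0.045 ]] [ 0.5189 -0.1549  0.045 ] [np.float64(0.0989816925949981), np.float64(0.12946893779833984), np.float64(0.09971979470686486), np.float64(0.13001419043686235)]
lever 982 ((519.7813720703125, -278.0965881347656), (61.13521957397461, 17.199413299560547), 11.26103687286377) [[ 488.1229 -275.6317]
 [ 491.4816 -292.4999]
 [ 551.4398 -280.5615]
 [ 548.0812 -263.6932]]
[[473, 163, 7, 8, 49], [452, 164, 8, 8, 62]] [[475.5918 166.3061]
 [455.6129 167.5968]] [array([ 0.5293, -0.1655,  0.045 ]), array([ 0.5277, -0.1442,  0.045 ])]
```

View pics/w1c.png

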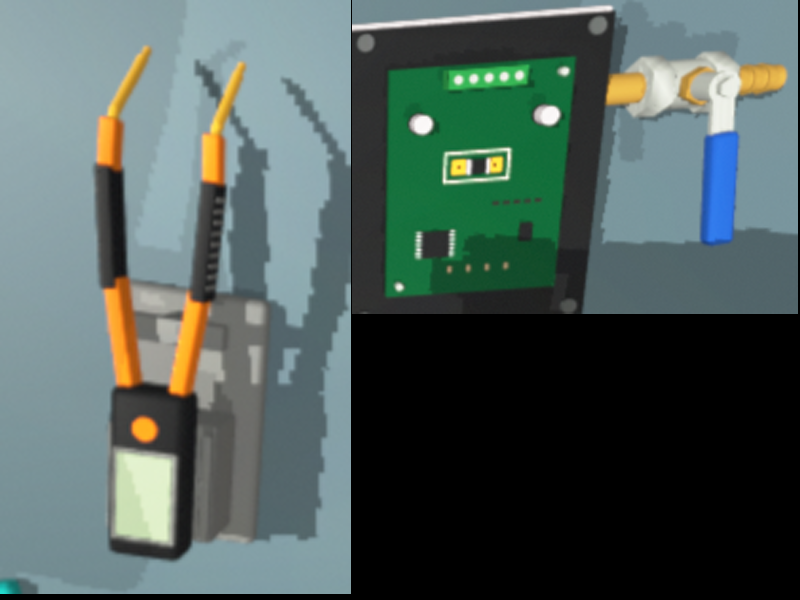

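Call:
step_arm --series '[[[0.01,0.2825,0.16],-0.188,0.042],[[0.01,0.2825,0.16],-0.188,0.042],[[0.01,0.2825,0.16],-0.188,0.042],[[0.01,0.2825,0.16],-0.188,0.042],[[0.01,0.2825,0.16],-0.188,0.042],[[0.01,0.2825,0.16],-0.188,0.042],[[0.01,0.2825,0.16],-0.188,0.042],[[0.01,0.2825,0.16],-0.188,0.042]]'

```text
time_s: 2.82
tcp_pos: [0.5127, -0.2821, 0.1381]
tcp_rot: [[0.98, 0.197, -0.001], [0.197, -0.98, 0.001], [-0.001, -0.001, -1.0]]
wrist_force: [0.8, -0.5, 0.3]
finger_gap: 0.0418
grip_force: 0.0
```

```bash
python3 - <<'E'
from h import *
s=st(); im,c=snap('wrist','w2'); st()
m=masks(im)['blue'];n,l,s,ce=cv2.connectedComponentsWithStats(m.astype('uint8'));print(s[1:].tolist(),ce[1:])
E
```

```text
t 2.8167 tcp [ 0.5127 -0.2821  0.1381] yaw 0.1986965013705543 gap 0.04175758123629001 F [ 0.7793 -0.4891  0.3307] grip 0.0
t 2.8667 tcp [ 0.5115 -0.286   0.1346] yaw 0.19528668258337817 gap 0.04189246076981983 F [-3.1504 -2.5784 -2.5626] grip 0.0
[[315, 193, 18, 93, 1536]] [[323.6602 237.9635]]
```

View pics/w2.png

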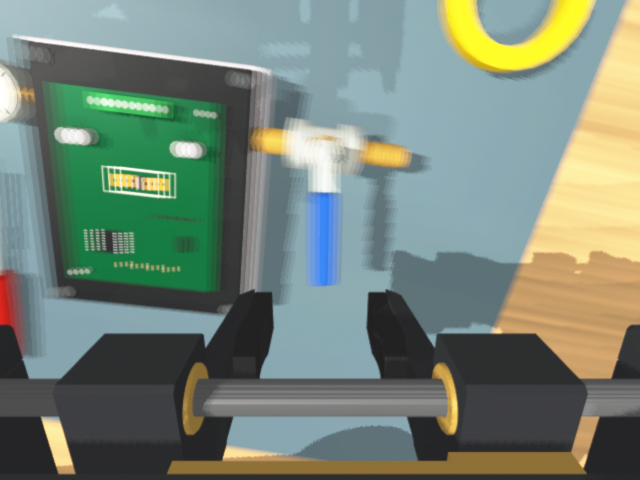

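The picture is blurred because the arm was still settling. The lever is at (323,238), between the fingers. I'll re-snap and triangulate it.

```bash
python3 - <<'E'
from h import *
[optics.snapshot('wrist') for _ in range(3)]
s=st(); im,c=snap('wrist','w3'); st()
def line(im,c,x0):
    b=masks(im)['blue'].copy();b[:,:x0]=0;r=cv2.minAreaRect(np.argwhere(b)[:,::-1].astype('float32'));P=cv2.boxPoints(r);P=P[np.argsort(P[:,1])];return r,(P[0]+P[1])/2,(P[2]+P[3])/2
r1,a1,b1=line(cv2.imread('pics/w1.png'),0,560);c1=load('w1');r,a,b=line(im,c,280);print(r1,r)
A,e1=tri([(c1,a1),(c,a)]);B,e2=tri([(c1,b1),(c,b)]);print(A,e1,B,e2,np.linalg.norm(A-B))
pa,pb=onz(c,a,.068),onz(c,b,.068);print(pa,pb,np.linalg.norm(pa-pb));d=(pa-pb)[:2];print('lever yaw',np.arctan2(d[1],d[0]))
g=masks(im)['green'];k,q=quad(g);W=np.array([onz(c,p,.045) for p in q]);print(q.tolist(),W,W.mean(0))
E
```

```text
t 3.0167 tcp [ 0.5131 -0.2801  0.1392] yaw 0.1978130547694823 gap 0.04162700781202879 F [-0.322   0.3047 -0.1866] grip 0.0
t 3.0667 tcp [ 0.5135 -0.2795  0.14  ] yaw 0.19881973574478876 gap 0.04174391864837844 F [-0.1079  0.5166 -0.1879] grip 0.0
((592.9151000976562, 178.95285034179688), (17.201141357421875, 58.640254974365234), 2.4895529747009277) ((319.5, 239.5), (93.0, 21.0), 90.0)
[ 0.5499 -0.2731  0.0664] [np.float64(3.7259818460501125e-05), np.float64(3.725981846028323e-05)] [ 0.4894 -0.2852  0.067 ] [np.float64(0.00015785768592638797), np.float64(0.00015785768592645292)] 0.06161043148964694
[ 0.5502 -0.2731  0.068 ] [ 0.4898 -0.2851  0.068 ] 0.06158332604820235
lever yaw 0.19757006131532653
[[46, 83], [214, 104], [209, 292], [68, 278]] [[ 0.5789 -0.0993  0.045 ]
 [ 0.5869 -0.1998  0.045 ]
 [ 0.458  -0.2098  0.045 ]
 [ 0.4493 -0.1097  0.045 ]] [ 0.5183 -0.1547  0.045 ]
```

Call:
step_arm --series '[[[0,0,0.04],0,0.042],[[0,0,0.075],0,0.042],[[0,0,0.092],0,0.042],[[0,0,0.092],0,0.042],[[0,0,0.092],0,0.012],[[0,0,0.092],0,0.01],[[0,0,0.092],0,0.01],[[0,0,0.092],0,0.01]]' --force 15

```text
time_s: 3.73
tcp_pos: [0.5141, -0.2803, 0.0494]
tcp_rot: [[0.98, 0.197, 0.002], [0.197, -0.98, -0.002], [0.002, 0.002, -1.0]]
wrist_force: [0.2, -0.4, -0.8]
finger_gap: 0.0171
grip_force: 0.0
```

```bash
python3 - <<'E'
from h import *
s=st()
H=np.array([.574,-.2682]);C=s['tcp_pos'][:2];yaw=.197
r=C-H;print(np.linalg.norm(r))
R=s['tcp_rot'][:2,:2]
tot=1.571+.089-.197+.01
for i in range(1,15):
    a=tot*i/14; M=np.array([[np.cos(a),-np.sin(a)],[np.sin(a),np.cos(a)]])
    print(i,R.T@(H+M@r-C),-a)
E
```

```text
t 3.7333 tcp [ 0.5141 -0.2803  0.0494] yaw 0.1982009170084429 gap 0.01711350339646209 F [ 0.1616 -0.4474 -0.7531] grip 0.0
0.06114754342650057
1 [0.0003 0.0064] -0.1052142857142857
2 [0.0014 0.0128] -0.2104285714285714
3 [0.003 0.019] -0.3156428571428571
4 [0.0053 0.025 ] -0.4208571428571428
5 [0.0083 0.0307] -0.5260714285714285
6 [0.0118 0.0361] -0.6312857142857142
7 [0.0159 0.0411] -0.7365
8 [0.0204 0.0456] -0.8417142857142856
9 [0.0255 0.0496] -0.9469285714285712
10 [0.0309 0.0531] -1.052142857142857
11 [0.0366 0.056 ] -1.1573571428571428
12 [0.0426 0.0582] -1.2625714285714285
13 [0.0488 0.0599] -1.3677857142857142
14 [0.0552 0.0608] -1.473
```

Call:
step_arm --series '[[[0,0,0],0,0.01],[[0,0,0],0,0.01],[[0.0003,0.0064,0],-0.105,0.01],[[0.0014,0.0128,0],-0.21,0.01],[[0.003,0.019,0],-0.316,0.01],[[0.0053,0.025,0],-0.421,0.01],[[0.0083,0.0307,0],-0.526,0.01],[[0.0118,0.0361,0],-0.631,0.01]]'

```text
time_s: 4.4
tcp_pos: [0.5324, -0.313, 0.049]
tcp_rot: [[0.672, 0.741, 0.001], [0.741, -0.672, 0.0], [0.001, 0.0, -1.0]]
wrist_force: [-1.5, 6.6, 8.3]
finger_gap: 0.0139
grip_force: 15.0
```

```bash
python3 - <<'E'
from h import *
s=st()
H=np.array([.574,-.2682]);C=s['tcp_pos'][:2];r=C-H
print(np.linalg.norm(r), 'valve',np.arctan2(r[1],r[0])%(2*np.pi)-np.pi-.089, 'fing',s['tcp_rot'])
R=s['tcp_rot'][:2,:2]
yaw=np.arctan2(R[1,0],R[0,0]);tot=.089+1.571+.01-yaw
for i in range(1,10):
    a=tot*i/9; M=np.array([[np.cos(a),-np.sin(a)],[np.sin(a),np.cos(a)]])
    print(i,R.T@(H+M@r-C),-a)
E
```

```text
t 4.4 tcp [ 0.5324 -0.313   0.049 ] yaw 0.8340649483007793 gap 0.013894835597002022 F [-1.4889  6.5798  8.3483] grip 15.000594137236476
0.06107702910503201 valve 0.7334196211529043 fing [[ 0.6719  0.7407  0.0007]
 [ 0.7407 -0.6719  0.0003]
 [ 0.0007  0.0003 -1.    ]]
1 [0.0002 0.0057] -0.09288167241102452
2 [0.0009 0.0113] -0.18576334482204904
3 [0.0022 0.0168] -0.27864501723307356
4 [0.0039 0.0222] -0.3715266896440981
5 [0.0061 0.0274] -0.4644083620551226
6 [0.0089 0.0324] -0.5572900344661471
7 [0.012  0.0371] -0.6501717068771716
8 [0.0156 0.0415] -0.7430533792881961
9 [0.0196 0.0455] -0.8359350516992207
```

Call:
step_arm --series '[[[0.0003,0.0065,0],-0.105,0.01],[[0.0013,0.013,0],-0.212,0.01],[[0.0029,0.0192,0],-0.32,0.01],[[0.0052,0.0254,0],-0.43,0.01],[[0.0085,0.0317,0],-0.54,0.01],[[0.0118,0.0368,0],-0.645,0.01],[[0.0156,0.0415,0],-0.743,0.01],[[0.02,0.0459,0],-0.845,0.01]]'

```text
time_s: 5.07
tcp_pos: [0.5785, -0.3281, 0.0487]
tcp_rot: [[-0.108, 0.994, -0.004], [0.994, 0.108, 0.003], [0.003, -0.004, -1.0]]
wrist_force: [-30.7, 9.2, 16.2]
finger_gap: 0.0145
grip_force: 14.9
```

```bash
python3 - <<'E'
from h import *
s=st()
H=np.array([.574,-.2682]);C=s['tcp_pos'][:2];r=C-H
print(np.linalg.norm(r), 'valve',np.arctan2(r[1],r[0])%(2*np.pi)-np.pi-.089, s['wrist_torque'])
E
```

```text
t 5.0667 tcp [ 0.5785 -0.3281  0.0487] yaw 1.6793762940642587 gap 0.014543147118299887 F [-30.6692   9.1867  16.1614] grip 14.940867349505424
0.06003510976280326 valve 1.5574721297567682 [ 1.4994  4.831  -0.1533]
```

Call:
step_arm --series '[[[0,-0.001,0],0.01,0.01],[[0,-0.001,0],0.01,0.042],[[0,-0.001,0],0.01,0.042],[[0,-0.001,0],0.01,0.042],[[0,-0.001,0],0.01,0.042],[[0,-0.001,-0.04],0.01,0.042],[[0,-0.001,-0.08],0.01,0.042],[[0,-0.001,-0.12],0.01,0.042]]'

```text
time_s: 5.73
tcp_pos: [0.5781, -0.3293, 0.1691]
tcp_rot: [[-0.093, 0.996, -0.001], [0.996, 0.093, 0.001], [0.001, -0.001, -1.0]]
wrist_force: [0.5, 0.6, 0.5]
finger_gap: 0.0421
grip_force: 0.0
```

```bash
python3 - <<'E'
from h import *
[optics.snapshot('wrist') for _ in range(4)]
s=st(); im,c=snap('wrist','w4')
r=cv2.minAreaRect(np.array([onz(c,p,.069)[:2] for p in np.argwhere(masks(im)['blue'])[:,::-1]]).astype('float32')*1000);print(r,cv2.boxPoints(r))
g=masks(im)['green'];k,q=quad(g);print(q.tolist(),[onz(c,p,.045) for p in q])
E
```

```text
t 5.9333 tcp [ 0.5785 -0.3296  0.1683] yaw 1.6637151309770641 gap 0.041916393007565014 F [-0.0503 -0.0325 -0.4742] grip 0.0
((576.736083984375, -322.12066650390625), (13.57156753540039, 60.46959686279297), 4.576850414276123) [[ 567.5593 -292.5237]
 [ 572.3845 -352.8005]
 [ 585.9128 -351.7176]
 [ 581.0876 -291.4408]]
[[351, 36], [151, 34], [146, 0], [352, 0]] [array([ 0.587 , -0.1988,  0.045 ]), array([ 0.4578, -0.2097,  0.045 ]), array([ 0.4557, -0.1907,  0.045 ]), array([ 0.5852, -0.1786,  0.045 ])]
```

View pics/w4.png

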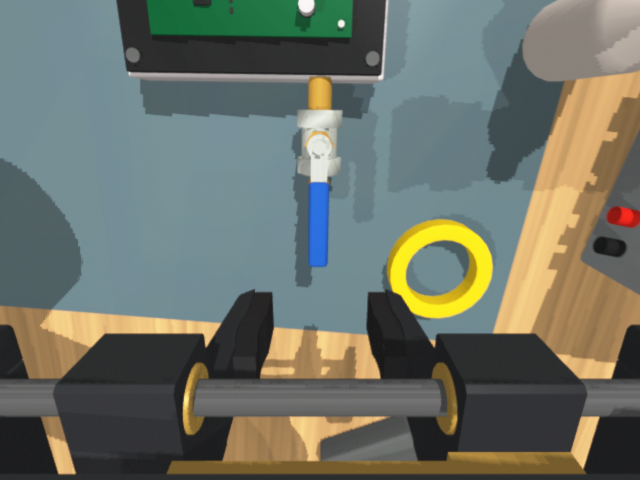

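The lever lies along the pipe, sleeve at (318,225), so the valve is fully open. Next are the tweezers.

```bash
python3 - <<'E'
from h import *
c=load('w1')
tl,tr=onz(c,(174.8,47.8),.018),onz(c,(208.9,54),.018);t=(tl+tr)/2
b=onz(c,(120+148/2.7,30+552/2.7),.055);print(tl,tr,np.linalg.norm(tl-tr),t)
v=(tl-tr)[:2];print('yaw from tips',np.arctan2(v[1],v[0])-np.pi/2)
ca=onz(c,(120+145/2.7,30+430/2.7),.06);print('button',ca)
d=t-ca;yaw=np.arctan2(d[1],d[0]);print('yaw',yaw); g=t[:2]-.07*np.array([np.cos(yaw),np.sin(yaw)]);print('grip',g)
s=st();print(shift(s,[g[0],g[1],.17]),s['joint_positions'])
E
```

```text
[0.645  0.1538 0.018 ] [0.6395 0.1189 0.018 ] 0.03537981776561361 [0.6422 0.1364 0.018 ]
yaw from tips -0.1567718494925865
button [0.5046 0.1561 0.06  ]
yaw -0.14219771731595587
grip [0.5729 0.1463]
t 5.9833 tcp [ 0.578  -0.3292  0.1667] yaw 1.6637058690294722 gap 0.0419434478567096 F [-0.5558  0.7239  0.2209] grip 0.0
[ 0.4739  0.039  -0.0029] [-0.6935  0.6824  1.1152  0.      1.3455 -0.7864]
```

Call:
step_arm --series '[[[0.474,0.039,-0.003],1.809,0.088],[[0.474,0.039,-0.003],1.809,0.088],[[0.474,0.039,-0.003],1.809,0.088],[[0.474,0.039,-0.003],1.809,0.088],[[0.474,0.039,-0.003],1.809,0.088],[[0.474,0.039,-0.003],1.809,0.088],[[0.474,0.039,-0.003],1.809,0.088],[[0.474,0.039,-0.003],1.809,0.088]]'

```text
time_s: 6.65
tcp_pos: [0.574, -0.0032, 0.168]
tcp_rot: [[0.774, 0.633, -0.003], [0.633, -0.774, 0.001], [-0.002, -0.003, -1.0]]
wrist_force: [-0.6, -0.5, 0.9]
finger_gap: 0.0877
grip_force: 0.0
```

```bash
python3 - <<'E'
from h import *
s=st();print(shift(s,[.573,.146,.17]),s['joint_positions'])
E
```

```text
t 6.65 tcp [ 0.574  -0.0032  0.168 ] yaw 0.6853721370205443 gap 0.08771341422934445 F [-0.6204 -0.4986  0.8811] grip 0.0
[ 0.0937 -0.1162 -0.0019] [-0.2097  0.4822  1.4424  0.      1.2203  0.6757]
```

Call:
step_arm --series '[[[0.094,-0.116,-0.002],0.83,0.088],[[0.094,-0.116,-0.002],0.83,0.088],[[0.094,-0.116,-0.002],0.83,0.088],[[0.094,-0.116,-0.002],0.83,0.088],[[0.094,-0.116,-0.002],0.83,0.088],[[0.094,-0.116,-0.002],0.83,0.088],[[0.094,-0.116,-0.002],0.83,0.088],[[0.094,-0.116,-0.002],0.83,0.088]]'

```text
time_s: 7.32
tcp_pos: [0.5728, 0.1442, 0.1698]
tcp_rot: [[0.99, -0.142, -0.004], [-0.142, -0.99, -0.0], [-0.003, 0.001, -1.0]]
wrist_force: [-0.4, 0.1, -0.3]
finger_gap: 0.088
grip_force: 0.0
```

```bash
python3 - <<'E'
from h import *
[optics.snapshot('wrist') for _ in range(3)]
s=st(); im,c=snap('wrist','w5')
E
```

```text
t 7.4667 tcp [0.5732 0.1439 0.1708] yaw -0.13555015601452713 gap 0.08751505897142287 F [ 0.3319 -0.0033  0.0895] grip 0.0
```

View pics/w5.png

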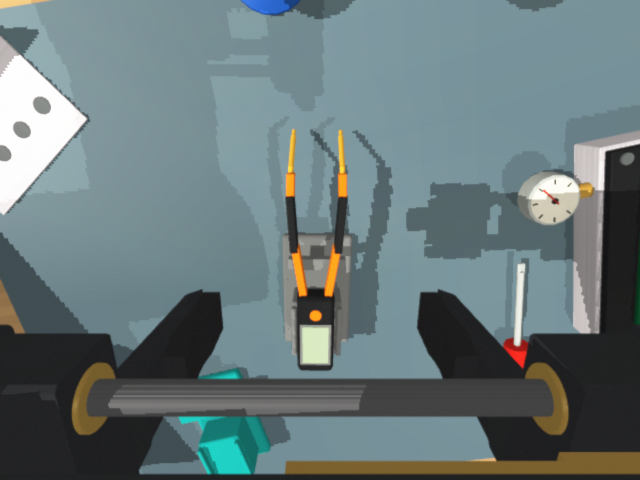

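Tweezers centred: tips (293,130) and (341,130), button (316,316). Measuring.

```bash
python3 - <<'E'
from h import *
def feats(fn,box):
    im=cv2.imread('pics/'+fn+'.png');m=masks(im);x0,y0,x1,y1=box
    o=np.zeros(im.shape[:2],bool);o[y0:y1,x0:x1]=1
    g=(m['gold']|m['orange'])&o
    n,l,s,ce=cv2.connectedComponentsWithStats(g.astype('uint8'))
    return [(s[i].tolist(),ce[i].round(1).tolist(), np.argwhere(l==i)[0][::-1].tolist()) for i in range(1,n) if s[i,4]>6]
for fn,b in (('w1',(140,40,225,245)),('w5',(270,110,370,330))):
    for f in feats(fn,b): print(fn,f)
E
```

```text
w1 ([157, 47, 19, 46, 217], [164.5, 71.0], [174, 47])
w1 ([195, 53, 16, 45, 238], [201.1, 78.5], [209, 53])
w1 ([159, 133, 13, 41, 264], [166.0, 153.4], [163, 133])
w1 ([182, 141, 15, 36, 261], [189.7, 158.5], [190, 141])
w1 ([169, 184, 9, 10, 63], [172.9, 188.4], [172, 184])
w5 ([286, 129, 10, 68, 308], [291.3, 161.6], [293, 129])
w5 ([338, 130, 9, 67, 305], [340.9, 162.0], [339, 130])
w5 ([292, 245, 15, 52, 166], [300.6, 271.0], [298, 245])
w5 ([324, 245, 16, 52, 188], [331.1, 271.7], [333, 245])
w5 ([333, 259, 3, 5, 7], [333.7, 261.0], [333, 259])
w5 ([330, 271, 3, 9, 12], [330.8, 275.5], [331, 271])
w5 ([296, 274, 2, 9, 9], [296.6, 278.0], [296, 274])
w5 ([309, 310, 13, 12, 59], [315.3, 315.1], [312, 310])
```

```bash
python3 - <<'E'
from h import *
c1,c=load('w1'),load('w5')
# leg end of front orange block boundary too: bottom of front component, tip top, button
for n,p1,p in [('tipL',(174,48.5),(293.3,131)),('tipR',(208.7,54.5),(340.5,131.5)),('btn',(173,188.4),(315.3,315.3)),('blackfrontL',(160.5,92.5),(290.5,196.5)),('blackfrontR',(198.5,97.5),(342,196.5))]:
    print(n,*tri([(c1,p1),(c,p)]))
L,R=onz(c,(293.3,131),.018),onz(c,(340.5,131.5),.018);t=(L+R)/2;b=onz(c,(315.3,315.3),.061);d=(t-b)[:2]
v=(L-R)[:2];print(np.linalg.norm(v),np.arctan2(-v[0],v[1]),'yaw',np.arctan2(d[1],d[0]),np.linalg.norm(d));u=d/np.linalg.norm(d);print('grip',t[:2]-.07*u)
s=st();print(shift(s,[*(t[:2]-.07*u),.0315]))
E
```

```text
tipL [0.6443 0.1543 0.0188] [np.float64(0.0001634362980839523), np.float64(0.0001634362980838854)]
tipR [0.639  0.1183 0.0206] [np.float64(0.0003456410894144895), np.float64(0.0003456410894147095)]
btn [0.5059 0.156  0.0616] [np.float64(2.3287708290587618e-05), np.float64(2.3287708290593463e-05)]
blackfrontL [0.6003 0.1613 0.0504] [np.float64(8.045020633673584e-05), np.float64(8.045020633656578e-05)]
blackfrontR [0.5957 0.1237 0.0517] [np.float64(0.00019683987142459853), np.float64(0.00019683987142437177)]
0.03674748598501723 -0.14581969540364118 yaw -0.14527266479994677 0.13768069154713464
grip [0.5725 0.1463]
t 7.5167 tcp [0.5733 0.1439 0.1711] yaw -0.1360786982125582 gap 0.08795968767280915 F [ 0.1925  1.5839 -0.2852] grip 0.0
[-0.0009 -0.0023  0.1396]
```

Call:
step_arm --series '[[[-0.001,-0.002,0.03],0.005,0.064],[[-0.001,-0.002,0.06],0.005,0.064],[[-0.001,-0.002,0.09],0.005,0.064],[[-0.001,-0.002,0.09],0.005,0.064],[[-0.001,-0.002,0.09],0.005,0.064]]'

```text
time_s: 7.93
tcp_pos: [0.5724, 0.146, 0.0813]
tcp_rot: [[0.99, -0.142, -0.002], [-0.142, -0.99, -0.0], [-0.002, 0.0, -1.0]]
wrist_force: [0.5, -0.6, 0.1]
finger_gap: 0.0641
grip_force: 0.0
```

```bash
python3 - <<'E'
from h import *
s=st();print(shift(s,[.5725,.1463,.0315]))
E
```

```text
t 7.9333 tcp [0.5724 0.146  0.0813] yaw -0.1426457010766524 gap 0.06408518692855789 F [ 0.4739 -0.6236  0.1019] grip 0.0
[ 0.0002 -0.0004  0.0498]
```

Call:
step_arm --series '[[[0,0,0.03],0,0.064],[[0,0,0.05],0,0.064],[[0,0,0.05],0,0.05],[[0,0,0.05],0,0.042],[[0,0,0.05],0,0.038],[[0,0,0.05],0,0.034],[[0,0,0.05],0,0.034],[[0,0,0.05],0,0.034]]' --force 30

```text
time_s: 8.6
tcp_pos: [0.5738, 0.1462, 0.0333]
tcp_rot: [[0.99, -0.143, 0.003], [-0.143, -0.99, 0.0], [0.003, -0.001, -1.0]]
wrist_force: [1.5, 0.3, 3.5]
finger_gap: 0.0343
grip_force: 10.7
```

Call:
step_arm --series '[[[0,0,0],0,0.034],[[0,0,0],0,0.034]]'

```text
time_s: 8.77
tcp_pos: [0.5736, 0.1462, 0.0326]
tcp_rot: [[0.99, -0.143, 0.002], [-0.143, -0.99, 0.0], [0.002, -0.0, -1.0]]
wrist_force: [2.0, 0.8, 2.6]
finger_gap: 0.0343
grip_force: 10.4
```

Call:
step_arm --series '[[[0,0,-0.008],0,0.034],[[0,0,-0.02],0,0.034],[[0,0,-0.035],0,0.034],[[0,0,-0.055],0,0.034],[[0,0,-0.075],0,0.034],[[0,0,-0.095],0,0.034],[[0,0,-0.11],0,0.034],[[0,0,-0.11],0,0.034]]'

```text
time_s: 9.43
tcp_pos: [0.5739, 0.1463, 0.1457]
tcp_rot: [[0.99, -0.143, 0.005], [-0.143, -0.99, 0.0], [0.005, -0.001, -1.0]]
wrist_force: [-0.0, 0.0, 0.5]
finger_gap: 0.0343
grip_force: 10.3
```

```bash
python3 - <<'E'
from h import *
[optics.snapshot('wrist') for _ in range(4)]
s=st(); im,c=snap('wrist','w6'); st()
cv2.imwrite('pics/w6c.png',cv2.resize(im[100:400,180:460],None,fx=2,fy=2,interpolation=cv2.INTER_CUBIC))
E
```

```text
t 9.6333 tcp [0.5721 0.1461 0.1407] yaw -0.14359807089630106 gap 0.03438154761653889 F [ 0.5164 -0.151  -0.8498] grip 10.301322522573173
t 9.6833 tcp [0.5722 0.1461 0.1406] yaw -0.1436400107159314 gap 0.03393996978932239 F [-0.0068 -0.071  -1.0146] grip 10.301463101059198
```

View pics/w6c.png

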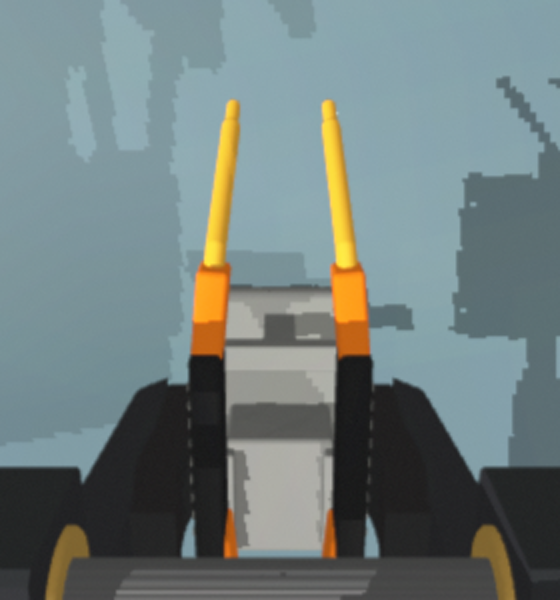

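Tips are now at about (296.5,152.5) and (344.5,152.5) in the wrist picture, held symmetrically. Next I compute the gap and pitch.

```bash
python3 - <<'E'
from h import *
im=cv2.imread('pics/w6.png');c=load('w6');m=masks(im)['gold'];m[:, :280]=0;m[:,365:]=0;m[235:]=0
n,l,s,ce=cv2.connectedComponentsWithStats(m.astype('uint8'))
for i in range(1,n):
    if s[i,4]>30:
        ys=np.argwhere(l==i);
        for y in range(ys[:,0].min(),ys[:,0].min()+6): xs=ys[ys[:,0]==y,1];print(i,y,xs.min(),xs.max())
s_=arm.get_state();g=s_['tcp_pos']-s_['tcp_rot'][:,2]*arm.grip_depth
for z in (-.026,-.029,-.032,-.035,-.038):
    L,R=[onz(c,p,g[2]+z) for p in ((296.5,152.5),(344.5,152.5))]
    P=[s_['tcp_rot'].T@(x-g) for x in (L,R)];print(z,P,np.linalg.norm(L-R),np.hypot(P[0][0],z))
sc,cs=snap('scene','s1')
X=g+s_['tcp_rot']@np.array([.07,0,.032]);print('scene px tip expected',proj(cs,X),proj(cs,X+[0,0,.005]))
x,y=proj(cs,X).astype(int);cv2.imwrite('pics/s1c.png',cv2.resize(sc[y-40:y+40,x-30:x+90],None,fx=6,fy=6,interpolation=cv2.INTER_CUBIC))
E
```

```text
1 150 295 297
1 151 294 298
1 152 294 299
1 153 293 299
1 154 293 299
1 155 293 299
2 150 343 345
2 151 342 346
2 152 341 346
2 153 341 347
2 154 341 347
2 155 341 347
-0.026 [array([ 0.0685, -0.009 ,  0.0258]), array([0.0685, 0.0106, 0.0258])] 0.019562261181312 0.07326922757059551
-0.029 [array([ 0.0682, -0.0092,  0.0288]), array([0.0682, 0.0107, 0.0288])] 0.019943731554981164 0.07409256878911719
-0.032 [array([ 0.0679, -0.0094,  0.0318]), array([0.0679, 0.0109, 0.0318])] 0.020325201928650338 0.0750282744037516
-0.035 [array([ 0.0675, -0.0096,  0.0348]), array([0.0675, 0.0111, 0.0348])] 0.02070667230231953 0.07607219820338763
-0.038 [array([ 0.0672, -0.0097,  0.0378]), array([0.0672, 0.0113, 0.0378])] 0.021088142675988693 0.07721995136130681
scene px tip expected [306.7605 239.9569] [306.7901 238.082 ]
```

View pics/s1c.png

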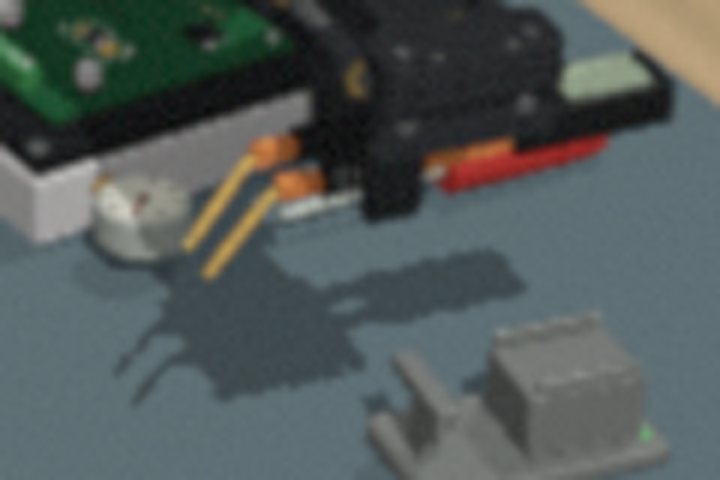

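```bash
python3 - <<'E'
from h import *
c,cs=load('w6'),load('s1');s=arm.get_state();g=s['tcp_pos']-s['tcp_rot'][:,2]*arm.grip_depth;print(s['tcp_pos'])
for p,q in (((296.5,152.5),(276+208/6-.5,199+274/6-.5)),((344.5,152.5),(276+189/6-.5,199+247/6-.5))):
    X,e=tri([(c,p),(cs,q)]);print(X,e,s['tcp_rot'].T@(X-g),[proj(c,X),proj(cs,X)])
# check scene calibration bias with dock-independent: pad mid
print(proj(cs,[.5285,-.1549,.045]))
# tweezers pitch: front orange edge in wrist
E
```

```text
[0.5723 0.1461 0.1407]
[0.6393 0.1465 0.121 ] [np.float64(0.0008197673477746974), np.float64(0.0008197673477746352)] [ 0.0663 -0.01    0.0382] [array([295.9758, 154.3225]), array([309.8055, 244.2121])]
[0.636  0.1256 0.1204] [np.float64(0.0009984639104787748), np.float64(0.0009984639104787798)] [0.0661 0.0111 0.0389] [array([343.756 , 154.6956]), array([306.5634, 239.7022])]
[290.8108 204.9292]
```

Call:
step_arm --series '[[[-0.002,0.008,0],0,0.034],[[-0.006,0.025,0],-0.01,0.034],[[-0.011,0.05,0],-0.03,0.034],[[-0.017,0.08,0],-0.055,0.034],[[-0.023,0.11,0],-0.08,0.034],[[-0.029,0.14,0],-0.105,0.034],[[-0.035,0.17,0],-0.13,0.034],[[-0.041,0.2,0],-0.15,0.034]]'

```text
time_s: 10.4
tcp_pos: [0.5024, -0.0475, 0.1415]
tcp_rot: [[1.0, 0.008, -0.001], [0.008, -1.0, 0.0], [-0.001, -0.0, -1.0]]
wrist_force: [0.3, 0.0, -0.1]
finger_gap: 0.0341
grip_force: 10.3
```

```bash
python3 - <<'E'
from h import *
s=st();print(shift(s,[.4613,-.1597,.10]))
E
```

```text
t 10.4 tcp [ 0.5024 -0.0475  0.1415] yaw 0.007571901316463866 gap 0.034140279590863076 F [ 0.2823  0.0436 -0.117 ] grip 10.302332388237119
[-0.0419  0.1119  0.0415]
```

Call:
step_arm --series '[[[-0.01,0.028,0],-0.02,0.034],[[-0.02,0.055,0],-0.04,0.034],[[-0.029,0.08,0.005],-0.055,0.034],[[-0.036,0.098,0.013],-0.068,0.034],[[-0.04,0.108,0.025],-0.075,0.034],[[-0.042,0.112,0.035],-0.079,0.034],[[-0.042,0.112,0.041],-0.079,0.034],[[-0.042,0.112,0.041],-0.079,0.034]]'

```text
time_s: 11.07
tcp_pos: [0.4616, -0.1576, 0.0995]
tcp_rot: [[0.996, 0.085, -0.002], [0.085, -0.996, 0.002], [-0.002, -0.002, -1.0]]
wrist_force: [-0.2, 0.9, -1.2]
finger_gap: 0.0342
grip_force: 10.3
```

```bash
python3 - <<'E'
from h import *
[optics.snapshot('wrist') for _ in range(6)]
s=st(); im,c=snap('wrist','w7'); st()
cv2.imwrite('pics/w7c.png',cv2.resize(im[100:250,220:420],None,fx=4,fy=4,interpolation=cv2.INTER_CUBIC))
E
```

```text
t 11.3667 tcp [ 0.4627 -0.1578  0.1013] yaw 0.0861701105402393 gap 0.03394861552509988 F [0.1522 0.3141 0.7834] grip 10.301435845904052
t 11.4167 tcp [ 0.4626 -0.1579  0.1012] yaw 0.0860585057274057 gap 0.03381404012875332 F [-0.4626  0.0804 -1.0695] grip 10.301437969319522
```

View pics/w7c.png

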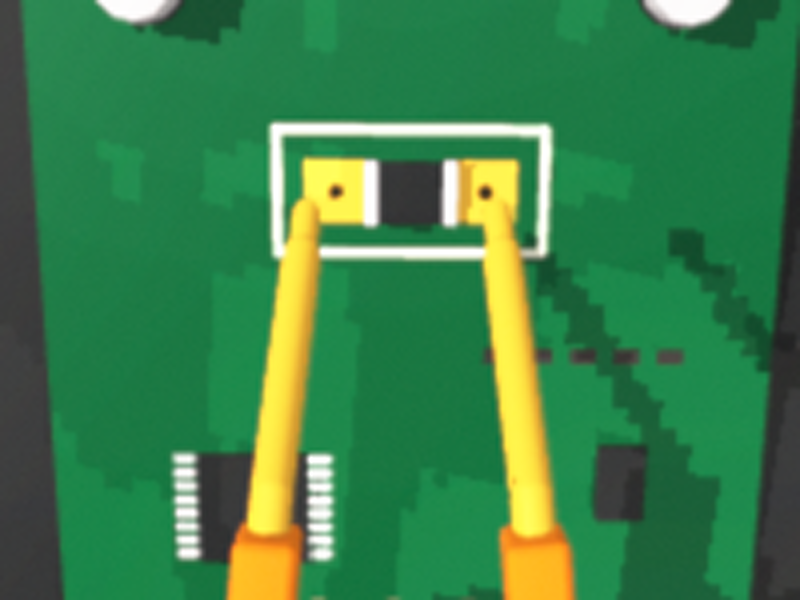

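```bash
cat >> h.py <<'E'
def tips(im):
    m=masks(im)['gold'];m|=masks(im)['orange'];out=[]
    for x0,x1 in ((280,318),(325,362)):
        b=np.zeros_like(m);b[146:215,x0:x1]=m[146:215,x0:x1];
        # width profile from lower shaft upward
        rows=[(y,np.flatnonzero(b[y,x0:x1])+x0) for y in range(148,176)]
        out.append([(y,r.min(),r.max()) for y,r in rows if len(r)])
    return out
def dots(im,c,P):
    G=cv2.cvtColor(im,cv2.COLOR_BGR2GRAY).astype(float);res=[]
    for X in P:
        u,v=proj(c,X).round().astype(int);w=G[v-3:v+4,u-3:u+4];k=np.clip(110-w,0,None);yy,xx=np.mgrid[-3:4,-3:4];res.append((u+(k*xx).sum()/max(k.sum(),1),v+(k*yy).sum()/max(k.sum(),1),k.max()))
    return res
E
python3 - <<'E'
from h import *
im=cv2.imread('pics/w7.png');c=load('w7')
P=[onz(c,(303.5,147.4),.045),onz(c,(340.9,147.4),.045)];print(P)
D=dots(im,c,P);print(D);P=np.array([onz(c,d[:2],.045) for d in D]);print(P,P.mean(0),np.linalg.norm(P[0]-P[1]))
v=P[0]-P[1];print('yaw',np.arctan2(-v[0],v[1]))
for t in tips(im): print(t[:12])
np.save('pads.npy',P)
E
```

```text
[array([ 0.5277, -0.1441,  0.045 ]), array([ 0.5294, -0.164 ,  0.045 ])]
[(np.float64(303.4961832061069), np.float64(147.4885496183206), np.float64(35.0)), (np.float64(340.88079470198676), np.float64(147.72185430463577), np.float64(58.0))]
[[ 0.5276 -0.1441  0.045 ]
 [ 0.5292 -0.1641  0.045 ]] [ 0.5284 -0.1541  0.045 ] 0.020013136329849697
yaw 0.07993362726530147
[(148, np.int64(296), np.int64(310)), (149, np.int64(296), np.int64(310)), (150, np.int64(295), np.int64(310)), (151, np.int64(294), np.int64(310)), (152, np.int64(293), np.int64(310)), (153, np.int64(293), np.int64(310)), (154, np.int64(293), np.int64(310)), (155, np.int64(293), np.int64(309)), (156, np.int64(293), np.int64(299)), (157, np.int64(293), np.int64(299)), (158, np.int64(292), np.int64(299)), (159, np.int64(292), np.int64(298))]
[(148, np.int64(335), np.int64(348)), (149, np.int64(335), np.int64(348)), (150, np.int64(335), np.int64(348)), (151, np.int64(335), np.int64(348)), (152, np.int64(335), np.int64(348)), (153, np.int64(335), np.int64(348)), (154, np.int64(335), np.int64(348)), (155, np.int64(335), np.int64(347)), (156, np.int64(341), np.int64(347)), (157, np.int64(341), np.int64(347)), (158, np.int64(341), np.int64(348)), (159, np.int64(341), np.int64(348))]
```

```bash
cat >> h.py <<'E'
TPX=np.array([[296.2,153.3],[344.0,153.3]])
def tipoff(d):  # tip offsets in tool frame from w6, d = depth below TCP (tool z)
    # camera pose relative to tool is constant: get from current calibration
    s=arm.get_state();c=optics.calibration('wrist');out=[]
    for p in TPX:
        o,r=ray(c,p);o=s['tcp_rot'].T@(o-s['tcp_pos']);r=s['tcp_rot'].T@r;out.append(o+r*(d-o[2])/r[2])
    return np.array(out),s
E
python3 - <<'E'
from h import *
P=np.load('pads.npy')
for d in (.0133,.0193):
    T,s=tipoff(d);W=(s['tcp_rot']@T.T).T+s['tcp_pos'];e=P.mean(0)-W.mean(0);v=W[0]-W[1];print(d,T,'gap',np.linalg.norm(v),'tipyaw',np.arctan2(-v[0],v[1]),'shift',s['tcp_rot'].T@(e+[0,0,.0015]))
E
```

```text
0.0133 [[ 0.0675 -0.0094  0.0133]
 [ 0.0675  0.0108  0.0133]] gap 0.020266050203798694 tipyaw 0.08591576923769607 shift [-0.0016  0.0011  0.0414]
0.0193 [[ 0.0668 -0.0098  0.0193]
 [ 0.0668  0.0112  0.0193]] gap 0.0210261552702458 tipyaw 0.08591576923769624 shift [-0.0009  0.0011  0.0354]
```

Call:
step_arm --series '[[[-0.0013,0.001,0.008],0.003,0.034],[[-0.0013,0.001,0.016],0.003,0.034],[[-0.0013,0.001,0.024],0.003,0.034],[[-0.0013,0.001,0.029],0.003,0.034],[[-0.0013,0.001,0.029],0.003,0.034],[[-0.0013,0.001,0.029],0.003,0.034]]'

```text
time_s: 11.92
tcp_pos: [0.461, -0.1592, 0.0714]
tcp_rot: [[0.997, 0.082, -0.001], [0.082, -0.997, 0.0], [-0.001, -0.001, -1.0]]
wrist_force: [-0.1, -1.1, -0.4]
finger_gap: 0.0341
grip_force: 10.3
```

```bash
cat >> h.py <<'E'
def avgst(n=8):
    F=[];p=[]
    for _ in range(n): optics.snapshot('wrist');s=arm.get_state();F.append(s['wrist_force']);p.append(s['tcp_pos'])
    print('t',s['time_s'],'tcp',np.mean(p,0),'F',np.mean(F,0),np.std(F,0)[2],'gap',s['finger_gap'],'grip',s['grip_force'])
def shaft(im):
    # tip-of-shaft location by template: crop of w6 tips matched in im
    ref=cv2.imread('pics/w6.png');out=[]
    for x in (296,344):
        t=ref[160:230,x-22:x+23];m=(masks(ref)['gold']|masks(ref)['orange'])[160:230,x-22:x+23].astype('uint8')
        big=im[152:238,x-30:x+31];r=cv2.matchTemplate(big.astype('float32'),t.astype('float32'),cv2.TM_SQDIFF,mask=np.repeat(m[...,None],3,2).astype('float32'))
        _,_,l,_=cv2.minMaxLoc(r);dx=dy=0
        x0,y0=l
        if 0<x0<r.shape[1]-1: a,b,c_=r[y0,x0-1:x0+2];dx=.5*(a-c_)/(a-2*b+c_)
        if 0<y0<r.shape[0]-1: a,b,c_=r[y0-1:y0+2,x0];dy=.5*(a-c_)/(a-2*b+c_)
        out.append((round(x0-8+dx,2),round(y0-8+dy,2)))
    return out
E
python3 - <<'E'
from h import *
avgst(6)
print('w7',shaft(cv2.imread('pics/w7.png')))
im,c=snap('wrist','w8');print('w8',shaft(im));P=np.load('pads.npy');D=dots(im,c,P);print(D,[proj(c,x) for x in P])
print(np.array([onz(c,d[:2],.045) for d in D]))
G=cv2.cvtColor(im,cv2.COLOR_BGR2HSV);print(G[140:160:1,303,2],G[140:160,340,2])
E
```

```text
t 12.2167 tcp [ 0.4613 -0.1594  0.072 ] F [-0.088   0.1297 -0.3986] 0.4608603703301948 gap 0.03439517397569846 grip 10.301403142511845
w7 [(np.float32(0.73), np.float32(-2.22)), (np.float32(0.87), np.float32(1.58))]
w8 [(np.float32(0.8), np.float32(-3.47)), (np.float32(0.03), np.float32(-4.0))]
[(np.float64(297.77777777777777), np.float64(149.0), np.float64(7.0)), (np.float64(340.4140127388535), np.float64(149.69426751592357), np.float64(47.0))] [array([297.3373, 150.101 ]), array([340.9155, 150.2043])]
[[ 0.5281 -0.1443  0.045 ]
 [ 0.5294 -0.1638  0.045 ]]
[135 237 254 255 255 255 255 255 255 255 255 255 255 255 255 255 255 255
 255 216] [133 236 254 255 255 255 255 255 219 108  78 117 207 253 255 255 255 255
 255 217]
```

```bash
cat >> h.py <<'E'
def feat(im):
    # subpixel rows of gold->orange edge (hue drop) and black edge on each leg
    H=cv2.cvtColor(im,cv2.COLOR_BGR2HSV);out=[]
    for x in ((284,289),(351,356)):
        h=np.median(H[215:300,x[0]:x[1],0].astype(float),axis=1);v=np.median(H[215:300,x[0]:x[1],2].astype(float),axis=1)
        e1=next((i-1+(h[i-1]-17)/(h[i-1]-h[i]) for i in range(1,50) if h[i]<=17<h[i-1]),-1)
        e2=next((i-1+(v[i-1]-110)/(v[i-1]-v[i]) for i in range(30,85) if v[i]<=110<v[i-1]),-1)
        out.append((round(215+e1,2),round(215+e2,2)))
    return out
E
python3 - <<'E'
from h import *
for f in ('w6','w7','w8'):
    im=cv2.imread(f'pics/{f}.png');print(f,feat(im))
    b=(masks(im)['gold']|masks(im)['orange'])
    for y in (170,200,225,245): print(y,[ (r.min(),r.max()) for r in (np.flatnonzero(b[y,270:318])+270,np.flatnonzero(b[y,325:370])+325) if len(r)],end=' ')
    print()
E
```

```text
w6 [(np.float64(233.0), np.float64(277.01)), (np.float64(233.8), np.float64(277.22))]
170 [(np.int64(290), np.int64(298)), (np.int64(342), np.int64(350))] 200 [(np.int64(286), np.int64(295)), (np.int64(345), np.int64(354))] 225 [(np.int64(282), np.int64(292)), (np.int64(348), np.int64(357))] 245 [(np.int64(278), np.int64(293)), (np.int64(346), np.int64(362))] 
w7 [(np.float64(233.6), np.float64(277.73)), (np.float64(234.0), np.float64(277.96))]
170 [(np.int64(290), np.int64(298)), (np.int64(341), np.int64(350))] 200 [(np.int64(286), np.int64(295)), (np.int64(345), np.int64(354))] 225 [(np.int64(282), np.int64(292)), (np.int64(348), np.int64(357))] 245 [(np.int64(277), np.int64(294)), (np.int64(346), np.int64(362))] 
w8 [(np.float64(233.67), np.float64(277.71)), (np.float64(234.0), np.float64(277.93))]
170 [(np.int64(290), np.int64(298)), (np.int64(341), np.int64(350))] 200 [(np.int64(286), np.int64(295)), (np.int64(345), np.int64(354))] 225 [(np.int64(282), np.int64(292)), (np.int64(347), np.int64(357))] 245 [(np.int64(277), np.int64(293)), (np.int64(346), np.int64(362))]
```

Call:
step_arm --series '[[[0,0,0.002],0,0.034],[[0,0,0.004],0,0.034],[[0,0,0.005],0,0.034]]'

```text
time_s: 12.52
tcp_pos: [0.461, -0.1592, 0.0665]
tcp_rot: [[0.997, 0.082, -0.0], [0.082, -0.997, 0.0], [-0.0, -0.0, -1.0]]
wrist_force: [-0.3, -0.7, -0.7]
finger_gap: 0.0342
grip_force: 10.3
```

```bash
python3 - <<'E'
from h import *
avgst(8); im,c=snap('wrist','w9');print(feat(im))
E
```

```text
t 12.9167 tcp [ 0.4611 -0.1593  0.0667] F [-0.3857 -0.0848 -0.3753] 0.6540355543116818 gap 0.0340105302736913 grip 10.301366946659982
[(np.float64(233.6), np.float64(277.69)), (np.float64(234.0), np.float64(277.92))]
```

Call:
step_arm --series '[[[0,0,0.001],0,0.034],[[0,0,0.002],0,0.034],[[0,0,0.002],0,0.034]]'

```text
time_s: 13.22
tcp_pos: [0.4611, -0.1593, 0.0647]
tcp_rot: [[0.997, 0.082, -0.0], [0.082, -0.997, 0.0], [-0.0, -0.0, -1.0]]
wrist_force: [-0.2, -0.2, 0.3]
finger_gap: 0.0346
grip_force: 10.3
```

```bash
python3 - <<'E'
from h import *
avgst(8); im,c=snap('wrist','w10');print(feat(im))
E
```

```text
t 13.6167 tcp [ 0.4611 -0.1593  0.0648] F [-0.133   0.1237 -0.0178] 0.5666105471455087 gap 0.03387726430474691 grip 10.289387446828187
[(np.float64(233.67), np.float64(277.82)), (np.float64(234.25), np.float64(278.17))]
```

Call:
step_arm --series '[[[0,0,0.001],0,0.034],[[0,0,0.0015],0,0.034],[[0,0,0.0015],0,0.034]]'

```text
time_s: 13.92
tcp_pos: [0.4611, -0.1593, 0.0632]
tcp_rot: [[0.997, 0.082, 0.0], [0.082, -0.997, 0.0], [0.0, -0.0, -1.0]]
wrist_force: [1.1, -0.7, 0.6]
finger_gap: 0.034
grip_force: 10.2
```

```bash
python3 - <<'E'
from h import *
avgst(8); im,c=snap('wrist','w11');print(feat(im))
E
```

```text
t 14.3167 tcp [ 0.4611 -0.1593  0.0633] F [0.1731 0.3122 0.4525] 0.5144949342317833 gap 0.03467052941750984 grip 10.581448087468743
[(np.float64(234.67), np.float64(278.81)), (np.float64(234.88), np.float64(278.92))]
```

Call:
step_arm --series '[[[0,0,-0.002],0,0.034],[[0,0,-0.0035],0,0.034],[[0,0,-0.0035],0,0.0336],[[0,0,-0.0035],0,0.0336]]'

```text
time_s: 14.7
tcp_pos: [0.4611, -0.1593, 0.0669]
tcp_rot: [[0.997, 0.082, 0.0], [0.082, -0.997, -0.0], [0.0, 0.0, -1.0]]
wrist_force: [-0.7, -0.4, -1.4]
finger_gap: 0.034
grip_force: 10.8
```

```bash
cat >> h.py <<'E'
def tipmeas(im,row=153.3):
    # shaft centre lines by subpixel gold/background edges, extrapolated to ball-centre row
    S=cv2.cvtColor(im,cv2.COLOR_BGR2HSV);b=(masks(im)['gold']|masks(im)['orange']);out=[]
    for x0,x1 in ((272,312),(330,370)):
        ys=[];cs=[]
        for y in range(168,230):
            r=np.flatnonzero(b[y,x0:x1])
            if len(r)>4 and len(r)<13: ys.append(y);cs.append(x0+(r.min()+r.max())/2)
        k=np.polyfit(ys,cs,1);out.append(np.polyval(k,row))
    return out
def want(c,tz):   # pixels where ball centres must appear if camera is lowered by tz
    P=np.load('pads.npy');c=dict(c);E=c['extrinsics'].copy();E[2,3]-=tz;c['extrinsics']=E
    return np.array([proj(c,p+[0,0,.0015]) for p in P])
E
python3 - <<'E'
from h import *
avgst(8); im,c=snap('wrist','w12');s=arm.get_state()
for f in ('w6','w8','w9','w10','w11','w12'): I=cv2.imread(f'pics/{f}.png');t=tipmeas(I);print(f,feat(I),np.round(t,2),round(t[1]-t[0],2))
for z in (.0652,.065,.064): w=want(c,s['tcp_pos'][2]-z);print(z,w,w[1]-w[0])
E
```

```text
t 15.1 tcp [ 0.4611 -0.1593  0.0668] F [-0.1934 -0.4098 -0.7071] 0.35614006330921394 gap 0.03375219282641523 grip 10.830462193116546
w6 [(np.float64(233.0), np.float64(277.01)), (np.float64(233.8), np.float64(277.22))] [296.14 343.8 ] 47.65
w8 [(np.float64(233.67), np.float64(277.71)), (np.float64(234.0), np.float64(277.93))] [296.08 343.85] 47.77
w9 [(np.float64(233.6), np.float64(277.69)), (np.float64(234.0), np.float64(277.92))] [296.07 343.95] 47.88
w10 [(np.float64(233.67), np.float64(277.82)), (np.float64(234.25), np.float64(278.17))] [296.08 343.99] 47.91
w11 [(np.float64(234.67), np.float64(278.81)), (np.float64(234.88), np.float64(278.92))] [295.43 343.99] 48.56
w12 [(np.float64(234.4), np.float64(278.69)), (np.float64(234.67), np.float64(278.83))] [296.65 343.02] 46.37
0.0652 [[296.4688 151.7293]
 [342.1943 151.8384]] [45.7256  0.1091]
0.065 [[296.4418 151.7782]
 [342.2209 151.8875]] [45.779   0.1092]
0.064 [[296.3062 152.0245]
 [342.3544 152.1343]] [46.0482  0.1098]
```

Call:
step_arm --series '[[[0.0006,-0.0002,0],0,0.0335],[[0.0006,-0.0002,0.001],0,0.0335],[[0.0006,-0.0002,0.002],0,0.0335],[[0.0006,-0.0002,0.0025],0,0.0335],[[0.0006,-0.0002,0.0025],0,0.0335]]'

```text
time_s: 15.57
tcp_pos: [0.4616, -0.159, 0.0641]
tcp_rot: [[0.997, 0.082, -0.0], [0.082, -0.997, 0.0], [-0.0, -0.0, -1.0]]
wrist_force: [-0.3, -0.7, -2.0]
finger_gap: 0.0335
grip_force: 11.0
```

```bash
cat > chk.py <<'E'
from h import *
import sys
n=sys.argv[1]
avgst(8); im,c=snap('wrist',n);t=tipmeas(im);print(feat(im),np.round(t,2),round(t[1]-t[0],2));w=want(c,0);print(w.round(2).tolist(),(w[1]-w[0]).round(2))
E
python3 chk.py w13
```

```text
t 15.9667 tcp [ 0.4617 -0.1591  0.0643] F [-0.1049 -0.1255 -0.6929] 0.4085540918897206 gap 0.033819258128735534 grip 10.961277382448316
[(np.float64(234.5), np.float64(278.67)), (np.float64(234.67), np.float64(278.84))] [296.81 342.83] 46.02
[[296.79, 153.41], [342.69, 153.52]] [45.9   0.11]
```

Call:
step_arm --series '[[[0,0,0.0005],0,0.0335],[[0,0,0.0006],0,0.0335],[[0,0,0.0006],0,0.0335]]'

```text
time_s: 16.27
tcp_pos: [0.4617, -0.1591, 0.0637]
tcp_rot: [[0.997, 0.082, -0.0], [0.082, -0.997, 0.0], [-0.0, -0.0, -1.0]]
wrist_force: [0.4, -0.0, -0.6]
finger_gap: 0.0338
grip_force: 11.0
```

```bash
python3 chk.py w14
```

```text
t 16.6667 tcp [ 0.4617 -0.1591  0.0637] F [-0.1787  0.1765 -0.8483] 0.4758264613658871 gap 0.03381874151406043 grip 10.98253346979618
[(np.float64(234.6), np.float64(278.69)), (np.float64(234.86), np.float64(278.84))] [296.61 342.78] 46.17
[[296.73, 153.55], [342.8, 153.66]] [46.07  0.11]
```

Call:
step_arm --series '[[[0,0,0.0003],0,0.0335],[[0,0,0.0006],0,0.0335],[[0,0,0.0006],0,0.0335]]'

```text
time_s: 16.97
tcp_pos: [0.4617, -0.1591, 0.0631]
tcp_rot: [[0.997, 0.082, 0.0], [0.082, -0.997, -0.0], [0.0, 0.0, -1.0]]
wrist_force: [0.4, 0.2, 0.3]
finger_gap: 0.0335
grip_force: 10.9
```

```bash
python3 chk.py w15
```

```text
t 17.3667 tcp [ 0.4617 -0.1591  0.0632] F [-0.2576  0.117   0.7576] 0.561834952912149 gap 0.03336551606419981 grip 10.875816084444523
[(np.float64(234.86), np.float64(278.82)), (np.float64(234.86), np.float64(279.16))] [296.55 342.83] 46.28
[[296.6, 153.77], [342.82, 153.88]] [46.22  0.11]
```

Call:
step_arm --series '[[[0,0,0.0003],0,0.0335],[[0,0,0.0005],0,0.0335],[[0,0,0.0005],0,0.0335]]'

```text
time_s: 17.67
tcp_pos: [0.4617, -0.1591, 0.0626]
tcp_rot: [[0.997, 0.082, -0.0], [0.082, -0.997, 0.0], [-0.0, -0.0, -1.0]]
wrist_force: [-0.6, -0.7, 0.4]
finger_gap: 0.0338
grip_force: 11.1
```

```bash
python3 chk.py w16
```

```text
t 18.0667 tcp [ 0.4617 -0.1591  0.0626] F [-0.233  -0.1161  0.4296] 0.3286516823063709 gap 0.0339231993792124 grip 11.453571883030236
[(np.float64(235.25), np.float64(279.45)), (np.float64(235.4), np.float64(279.49))] [296.28 342.93] 46.65
[[296.61, 153.91], [342.97, 154.02]] [46.36  0.11]
```

```bash
python3 chk.py w17; python3 -c "
from h import *
print(arm.hand_in())"
```

```text
t 18.5167 tcp [ 0.4617 -0.159   0.0626] F [0.2174 0.1103 0.4336] 0.39544376497267897 gap 0.03374376167126777 grip 10.92010835185647
[(np.float64(235.25), np.float64(279.47)), (np.float64(235.4), np.float64(279.5))] [296.34 342.98] 46.64
[[296.58, 153.83], [342.95, 153.94]] [46.37  0.11]
the job is handed in; nothing more can be done
None
```

I handed the job in at 18.5 s with the valve measured fully open and the tweezers held at about a 20 mm tip gap (within about 0.15 mm). By force and camera, both tips were resting lightly (about 1 N) on the pads near their dots; no verdict came back.

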